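# Trace the hand-exercise rail

## Task

Show the hand exercise on the tracing board: touch the blue S-shaped rail at the end by the green disc, then trace it gently with your fingertips, lightly touching it over every white band in order, to the end by the red disc, and finish holding there with the fingertips still resting lightly on the last band. The rail is springy: do not press hard. Do not pick up, push or knock over the pawns or any other thing on the table.

Things in the scene. Friction and masses are not known exactly. Their poses are not given: they have to be found in the camera images.
- board: Wooden hand-exercise board, fixed to the table, 220 x 380 mm and 20 mm thick, lying flat. Origin: centre of its underside (on the table); x and y along its short and long sides, z up.
- rail: Blue S-shaped round rail, 22 mm thick, sprung above the board; origin and axes as the board's. Centre line x = 35 mm * sin(2 pi y / 240 mm), y -120 to 120 mm. Top line 56 mm above the table at rest. Pressed, it all sinks straight down, level: from 1.5 N, then 0.6 N per mm, stop at 12 mm (9 N); springs back. No sideways play. Trace it with shut fingers pointing down, their tips centred on it.
- green_disc: Green disc, 30 mm across and 6 mm high, fixed on the board 40 mm beyond the end of the rail where the tracing starts. Which end that is changes. Origin: centre of its underside.
- red_disc: Red disc, 30 mm across and 6 mm high, fixed on the board 40 mm beyond the end of the rail where the tracing finishes. Origin: centre of its underside.
- mark1 (a point): White band number 1 of 9 on the rail, equally spaced along it (36 mm apart), at one end. The point lies on top of the rail and sinks with it; in the board's frame at x = 0, y = -120 mm.
- mark2 (a point): White band number 2 of 9 on the rail, equally spaced along it (36 mm apart). The point lies on top of the rail and sinks with it; in the board's frame at x = -23, y = -93 mm.
- mark3 (a point): White band number 3 of 9 on the rail, equally spaced along it (36 mm apart). The point lies on top of the rail and sinks with it; in the board's frame at x = -35, y = -60 mm.
- mark4 (a point): White band number 4 of 9 on the rail, equally spaced along it (36 mm apart). The point lies on top of the rail and sinks with it; in the board's frame at x = -23, y = -27 mm.
- mark5 (a point): White band number 5 of 9 on the rail, equally spaced along it (36 mm apart). The point lies on top of the rail and sinks with it; in the board's frame at x = 0, y = 0 mm.
- mark6 (a point): White band number 6 of 9 on the rail, equally spaced along it (36 mm apart). The point lies on top of the rail and sinks with it; in the board's frame at x = 23, y = 27 mm.
- mark7 (a point): White band number 7 of 9 on the rail, equally spaced along it (36 mm apart). The point lies on top of the rail and sinks with it; in the board's frame at x = 35, y = 60 mm.
- mark8 (a point): White band number 8 of 9 on the rail, equally spaced along it (36 mm apart). The point lies on top of the rail and sinks with it; in the board's frame at x = 23, y = 93 mm.
- mark9 (a point): White band number 9 of 9 on the rail, equally spaced along it (36 mm apart), at one end. The point lies on top of the rail and sinks with it; in the board's frame at x = 0, y = 120 mm.
- pawn_yellow: Loose yellow game pawn, 28 mm across and 48 mm high, standing on the board in a bend of the rail, to be left alone. Origin: centre of its underside.
- pawn_orange: Loose orange game pawn, as the yellow one, in the other bend; to be left alone.
- card_tube: Loose upright cream card tube, 42 mm across, 110 mm high, beyond the board; to be left alone. Origin: centre of its underside.
- glue_stick: Loose upright glue stick, 28 mm across, 85 mm high, to be left alone. Origin: centre of its underside.
- mug: Loose blue mug, 76 mm across, 85 mm high, to be left alone. Origin: centre of its underside.
- bead_jar: Loose jar with a red cap, 60 mm across, 75 mm high, to be left alone. Origin: centre of its underside.
- wood_block: Loose dark wooden block, 40 x 70 x 30 mm, to be left alone. Origin: centre of its underside.

How it is judged (in metres and radians):
On the way, in this order (a step that is already met when the one before it is completed fails the run):
1. the fingertips touch the rail at the first band, by the green disc (((horizontal distance between green_disc and mark1 below 0.1 m and horizontal distance between the grasp point and mark1 below 0.015 m and contact force between the fingers and rail above 0.2 N) or (not (horizontal distance between green_disc and mark1 below 0.1 m) and horizontal distance between the grasp point and mark9 below 0.015 m and contact force between the fingers and rail above 0.2 N))).
2. the fingertips touch the rail at band 2 counted from the green disc (((horizontal distance between green_disc and mark1 below 0.1 m and horizontal distance between the grasp point and mark2 below 0.015 m and contact force between the fingers and rail above 0.2 N) or (not (horizontal distance between green_disc and mark1 below 0.1 m) and horizontal distance between the grasp point and mark8 below 0.015 m and contact force between the fingers and rail above 0.2 N))).
3. the fingertips touch the rail at band 3 counted from the green disc (((horizontal distance between green_disc and mark1 below 0.1 m and horizontal distance between the grasp point and mark3 below 0.015 m and contact force between the fingers and rail above 0.2 N) or (not (horizontal distance between green_disc and mark1 below 0.1 m) and horizontal distance between the grasp point and mark7 below 0.015 m and contact force between the fingers and rail above 0.2 N))).
4. the fingertips touch the rail at band 4 counted from the green disc (((horizontal distance between green_disc and mark1 below 0.1 m and horizontal distance between the grasp point and mark4 below 0.015 m and contact force between the fingers and rail above 0.2 N) or (not (horizontal distance between green_disc and mark1 below 0.1 m) and horizontal distance between the grasp point and mark6 below 0.015 m and contact force between the fingers and rail above 0.2 N))).
5. the fingertips touch the rail at band 5 counted from the green disc (((horizontal distance between green_disc and mark1 below 0.1 m and horizontal distance between the grasp point and mark5 below 0.015 m and contact force between the fingers and rail above 0.2 N) or (not (horizontal distance between green_disc and mark1 below 0.1 m) and horizontal distance between the grasp point and mark5 below 0.015 m and contact force between the fingers and rail above 0.2 N))).
6. the fingertips touch the rail at band 6 counted from the green disc (((horizontal distance between green_disc and mark1 below 0.1 m and horizontal distance between the grasp point and mark6 below 0.015 m and contact force between the fingers and rail above 0.2 N) or (not (horizontal distance between green_disc and mark1 below 0.1 m) and horizontal distance between the grasp point and mark4 below 0.015 m and contact force between the fingers and rail above 0.2 N))).
7. the fingertips touch the rail at band 7 counted from the green disc (((horizontal distance between green_disc and mark1 below 0.1 m and horizontal distance between the grasp point and mark7 below 0.015 m and contact force between the fingers and rail above 0.2 N) or (not (horizontal distance between green_disc and mark1 below 0.1 m) and horizontal distance between the grasp point and mark3 below 0.015 m and contact force between the fingers and rail above 0.2 N))).
8. the fingertips touch the rail at band 8 counted from the green disc (((horizontal distance between green_disc and mark1 below 0.1 m and horizontal distance between the grasp point and mark8 below 0.015 m and contact force between the fingers and rail above 0.2 N) or (not (horizontal distance between green_disc and mark1 below 0.1 m) and horizontal distance between the grasp point and mark2 below 0.015 m and contact force between the fingers and rail above 0.2 N))).
9. the fingertips touch the rail at the last band, by the red disc (((horizontal distance between green_disc and mark1 below 0.1 m and horizontal distance between the grasp point and mark9 below 0.015 m and contact force between the fingers and rail above 0.2 N) or (not (horizontal distance between green_disc and mark1 below 0.1 m) and horizontal distance between the grasp point and mark1 below 0.015 m and contact force between the fingers and rail above 0.2 N))).
At the end, for the whole second after the job is handed in: The fingertips rest on the rail within 15 mm of the centre of the last band, the one by the red disc, with more than 0.2 N and less than 14 N, and the rail is still (((horizontal distance between green_disc and mark1 below 0.1 m and horizontal distance between the grasp point and mark9 below 0.015 m and contact force between the fingers and rail above 0.2 N) or (not (horizontal distance between green_disc and mark1 below 0.1 m) and horizontal distance between the grasp point and mark1 below 0.015 m and contact force between the fingers and rail above 0.2 N)) and contact force between the fingers and rail below 14 N and linear speed of rail below 0.01 m/s); the arm keeps its last pose, push and grip.
It fails at once if the rail is pressed with more than 16 N (contact force between anything else and rail above 16 N).
It fails at once if a pawn is lifted, carried, pushed by more than 12 mm or tipped over (distance of any of pawn_yellow, pawn_orange from where it was at the start of the episode above 0.012 m or angle between any of pawn_yellow, pawn_orange's own z axis and vertical above 0.4 rad).
It fails at once if another loose thing on the table is lifted, carried, pushed by more than 12 mm or tipped over (distance of any of card_tube, glue_stick, mug, bead_jar, wood_block from where it was at the start of the episode above 0.012 m or angle between any of card_tube, glue_stick, mug, bead_jar, wood_block's own z axis and vertical above 0.4 rad).
It also fails if it takes over 48 s, if anything falls off the work surface, if the arm or the gripper's body presses on something with over 40 N, if the wrist force passes 120 N, or if a joint passes its speed limit or range.

## Robot

A 6-joint arm with a two-finger parallel gripper is mounted at the origin on the work surface. World frame = base frame: x ahead of the robot, y to its left, z up, the work surface at z = 0. Lengths are in mm, angles in rad, forces in N, time in s.
With the tool pointing down it reaches from about 300 to 775 mm from the base axis. Payload 14.6 kg.
Tool frame: the origin (TCP) lies midway between the tips of the shut fingers; the grasp point (between the pads) lies 19 mm behind it; z points along the fingers, y is the line along which they close (so a half turn about z gives the same grasp; the last joint's range is limited). The gripper opens to 94 mm and grips with 3 to 60 N. Pads are 16 mm wide; open, the fingers measure 119 mm over their backs; the gripper's body (75 mm by 177 mm) begins 78 mm behind the grasp point.
Start: joints at [1.12, 0.3, 1.521, -0, 1.321, -0.067], TCP at [205.942, 509.977, 205.446] pointing down, gripper open.
Joint ranges: [-3.03, 3.03], [-0.79, 2.21], [0.23, 2.52], [-1.04, 4.18], [0, 3.07], [-2.55, 2.55]. Speed limits (rad/s): [2.22, 2.22, 2.57, 3.14, 3.14, 3.14].

## Interface

Orientations are given as [roll, pitch, yaw] about the fixed x, y, z axes, in that order (R = Rz(yaw) Ry(pitch) Rx(roll)).
In Python, from cell import manip, camera gives the robot as it stands.
- The arm moves only by the tool move_arm, never from a script. Its arguments are lists of equal length, an entry for each row: "dp": the shift along the world's x, y, z in mm, a list of three; "rotation": the turn, a rotation vector about the world's x, y, z in rad, a list of three; "hand": the opening, from 0 (shut) to 1 (fully open). A call has 1 to 10 rows; each row shifts and turns the commanded pose from where the row before left it; what a row does not reach is not made up. A row lasts 1/8 s, in which the tool goes at most 62.5 mm and 10.7 degrees, less where a joint would pass 70% of its speed; a pose out of reach is approached as far as the arm can. A call with a gripper value outside its range is refused whole. The fingers move at their own pace and stop on an object; "newtons" is the grip in N (left out, the last holds). Time passes only in rows, so rows that do not move let the fingers close. It gives the time, the measured TCP pose, the force, the opening and the grip force at its end, in the units of the state.
- manip.read_state(): the state, without advancing time (a new reading comes with each control period).
- camera(name): name is "scene" or "side" or "wrist"; returns a dict with "image" (420x560x3 uint8, red, green, blue), "fx", "fy", "cx", "cy" (pixels), "R" (3x3) and "t" (3): a world point X has camera coordinates R X + t; the wrist camera has in their place "mount" (4x4, takes a point from camera to tool coordinates, whose origin is the TCP and whose axes are the flange's). Camera axes: x right, y down, z forward; pixel columns grow to the right and rows downward; lengths in mm; the calibration is good to about 2 mm. The wrist camera is an equidistant fisheye: a pixel r from the principal point sees the ray r / f radians off the axis. A picture is of the moment at which its call begins: read the wrist's pose just before it. There is no depth.
- manip.sign_off(): hands the job in; it is judged then, once.
The state is a dict: "clock": time; "joints": joint angles; "qd": joint speeds; "effort": joint torques, N m; "eef_pos": TCP position; "eef_rot": TCP orientation; "wrist_force": force on the tool from outside, world axes, zero at the start; "moment": the same for the moment, N m; "finger_gap": finger opening in mm; "finger_force": force on a finger pad.
Only numpy, scipy, OpenCV 4.12 (cv2) and the standard library are available. Lean on these libraries where they do the work, as an engineer would, in place of code of your own. Each camera call takes 0.05 s, during which the arm holds its last target. There are 200 camera calls.

## Working session

There is one attempt and no reset: what is moved stays moved. The work goes in short steps, Python scripts to look and compute and a tool call to move; the robot and the scene stay as the last step left them, time stands still between calls to the robot, and variables do not carry over. Pictures are saved under pics/ and viewed, at most 10 in all, crops included, and the job is handed in when it is done.

Besides the shell and the picture viewer there is one more tool, called in YAML: its name, and indented under it one key for each argument. move_arm: Moves the arm, as the interface text tells. Its arguments: {"type":"object","properties":{"dp":{"type":"array","items":{"type":"array","items":{"type":"number"}}},"rotation":{"type":"array","items":{"type":"array","items":{"type":"number"}}},"hand":{"type":"array","items":{"type":"number"}},"newtons":{"type":"number"}},"required":["dp","rotation","hand"]}

```bash
mkdir -p pics; python3 - <<'E'
from cell import manip,camera
import cv2,numpy as np
s=manip.read_state();print(s)
ims=[]
for n in("scene","side"):
    c=camera(n);np.savez(n+".npz",**c);cv2.imwrite(f"pics/{n}0.png",c["image"][:,:,::-1])
    print(n,c["fx"],c["fy"],c["cx"],c["cy"],c["R"],c["t"])
E
```

```text
{'clock': 0.0, 'joints': array([ 1.12039603e+00,  3.00470529e-01,  1.52162060e+00, -2.30661810e-07,
        1.32067099e+00, -6.66088159e-02]), 'qd': array([ 1.48732264e-04, -8.42423595e-04, -1.49706446e-03,  1.75340176e-05,
       -6.94840359e-05, -2.01505740e-04]), 'effort': array([ 2.31990671e-03, -5.31812668e+01, -3.52729547e+01,  7.09124445e-02,
        2.44874088e-02, -1.19656715e-04]), 'eef_pos': array([205.82996364, 509.74008123, 204.86991981]), 'eef_rot': array([-3.14042577e+00, -7.76160598e-05,  2.75780119e+00]), 'wrist_force': array([-0.2532066 , -0.2493325 ,  0.41809401]), 'moment': array([ 0.03175396, -0.02625151,  0.02091487]), 'finger_force': 0.0, 'finger_gap': 93.66745560281102}
scene 514.8304724268628 514.8304724268628 275.9573859750823 207.3752662586128 [[-0.57880464  0.81540207 -0.01023041]
 [ 0.47159062  0.32446615 -0.81995366]
 [-0.66527249 -0.47941755 -0.57233848]] [ 329.63203965 -187.88406552 1633.24234283]
side 425.1626039004906 425.1626039004906 279.7336718240728 213.12465731220266 [[ 0.67450633 -0.7382606   0.00353394]
 [-0.53276475 -0.49005916 -0.68993024]
 [ 0.51108016  0.46347956 -0.72386723]] [-377.84056057  343.61140496  703.93724237]
```

View pics/scene0.png

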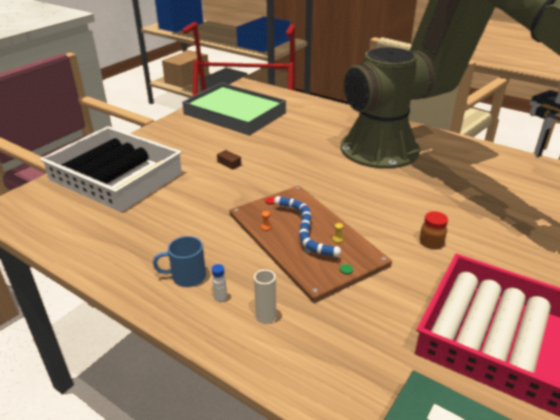

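View pics/side0.png

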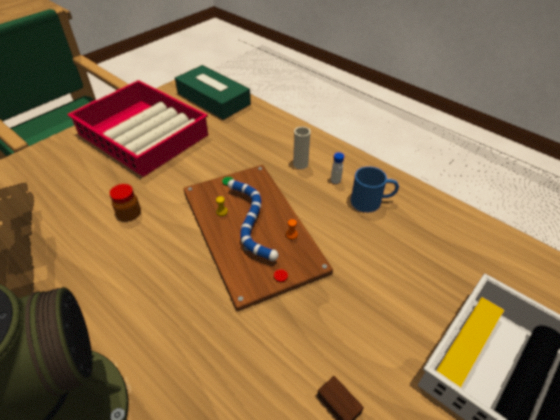

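The board is centred at about (310,240) in the scene view and (257,235) in the side view. The green disc is at (346,268) scene and (228,181) side. The red disc is at (270,200) scene and (281,276) side. The pawns stand in the bends, and the mug, glue stick and tube are beyond the board.

```bash
cat > h.py <<'E'
import numpy as np,cv2
def ray(c,uv):
    d=np.array([(uv[0]-c["cx"])/c["fx"],(uv[1]-c["cy"])/c["fy"],1]);R=c["R"]
    d=R.T@d;return -R.T@c["t"],d/np.linalg.norm(d)
def plane(c,uv,z):
    o,d=ray(c,uv);return o+d*(z-o[2])/d[2]
def tri(rs):
    A=sum(np.eye(3)-np.outer(d,d) for o,d in rs);b=sum((np.eye(3)-np.outer(d,d))@o for o,d in rs)
    return np.linalg.solve(A,b)
def blobs(m,roi,mn=8):
    k=np.zeros_like(m);x0,y0,x1,y1=roi;k[y0:y1,x0:x1]=m[y0:y1,x0:x1]
    n,l,s,c=cv2.connectedComponentsWithStats(k);return [(c[i].round(1),s[i,4]) for i in range(1,n) if s[i,4]>=mn]
E
python3 - <<'E'
from h import *
C={n:dict(np.load(n+".npz")) for n in("scene","side")}
roi={"scene":(228,185,392,300),"side":(183,165,333,308)}
P={}
for n,c in C.items():
    h=cv2.cvtColor(c["image"],cv2.COLOR_RGB2HSV);r=roi[n]
    g=blobs(cv2.inRange(h,(45,100,40),(80,255,255)),r)
    d=blobs(cv2.inRange(h,(0,215,150),(4,255,255))|cv2.inRange(h,(174,200,120),(180,255,255)),r)
    w=blobs(cv2.inRange(h,(0,0,130),(180,70,255)),r,4)
    y=blobs(cv2.inRange(h,(20,150,100),(33,255,255)),r); o=blobs(cv2.inRange(h,(8,200,170),(15,255,255)),r)
    print(n,"G",g,"R",d,"Y",y,"O",o);print("W",w)
    for k,b in(("G",g),("R",d)):
        if b:
            b=max(b,key=lambda t:t[1])[0];P.setdefault(k,[]).append(ray(c,b));print(k,plane(c,b,26).round(1))
for k in P:
    if len(P[k])==2:print("tri",k,tri(P[k]).round(1))
E
```

```text
scene G [(array([345.9, 268.6]), np.int32(92))] R [] Y [(array([337.8, 233.2]), np.int32(134))] O [(array([265.6, 226. ]), np.int32(17))]
W [(array([277.6, 199.1]), np.int32(38)), (array([287. , 197.5]), np.int32(4)), (array([291.3, 200.8]), np.int32(30)), (array([302. , 204.5]), np.int32(26)), (array([307.2, 212.3]), np.int32(30)), (array([305.1, 220.9]), np.int32(32)), (array([302.8, 230. ]), np.int32(33)), (array([306. , 240.1]), np.int32(39)), (array([319.7, 246.5]), np.int32(47)), (array([336. , 250.2]), np.int32(66)), (array([383. , 258.5]), np.int32(6)), (array([264.6, 284.9]), np.int32(570)), (array([314.8, 290. ]), np.int32(10))]
G [589.1 202.4  26. ]
side G [(array([226.2, 179.9]), np.int32(46))] R [(array([280.2, 274.9]), np.int32(118))] Y [(array([219.9, 199.5]), np.int32(58)), (array([222. , 211.6]), np.int32(62))] O [(array([292. , 221.9]), np.int32(53)), (array([294.8, 234.2]), np.int32(10))]
W [(array([230.8, 182.1]), np.int32(28)), (array([244.5, 185.8]), np.int32(21)), (array([255.1, 192.4]), np.int32(22)), (array([256.3, 203.4]), np.int32(24)), (array([250.9, 213.9]), np.int32(26)), (array([245.5, 225. ]), np.int32(28)), (array([245.1, 237.7]), np.int32(29)), (array([256.5, 247.1]), np.int32(33)), (array([273.4, 253.7]), np.int32(58)), (array([324.1, 265.9]), np.int32(8)), (array([240., 298.]), np.int32(9))]
G [581.9 203.7  26. ]
R [458.7 -93.9  26. ]
tri G [584.6 203.   23.8]
```

```bash
python3 - <<'E'
from h import *
C={n:dict(np.load(n+".npz")) for n in("scene","side")}
a=[(336,250.2),(319.7,246.5),(306,240.1),(302.8,230),(305.1,220.9),(307.2,212.3),(302,204.5),(291.3,200.8),(277.6,199.1)]
b=[(230.8,182.1),(244.5,185.8),(255.1,192.4),(256.3,203.4),(250.9,213.9),(245.5,225),(245.1,237.7),(256.5,247.1),(273.4,253.7)]
T=np.array([tri([ray(C["scene"],p),ray(C["side"],q)]) for p,q in zip(a,b)]);print(T.round(1))
M=np.array([(0,-120),(-23,-93),(-35,-60),(-23,-27),(0,0),(23,27),(35,60),(23,93),(0,120)],float)
m=M-M.mean(0);t=T[:,:2];c=t.mean(0);U,S,V=np.linalg.svd(m.T@(t-c));R=(U@np.diag([1,np.linalg.det(U@V)])@V).T
f=M@R.T+c;print("c",c,"yaw",np.arctan2(R[1,0],R[0,0]),"z",T[:,2].mean());print(f.round(1));print((t-f).round(1))
E
```

```text
[[569.2 167.2  48.7]
 [581.1 131.7  50.7]
 [581.   95.3  52.4]
 [555.4  68.2  53.1]
 [523.   53.5  53.5]
 [490.8  38.6  53.8]
 [466.6  11.1  53. ]
 [465.7 -22.7  50.4]
 [477.5 -58.5  48.2]]
c [523.3757543   53.81729403] yaw 2.74579952113366 z 51.5351423001719
[[569.6 164.5]
 [580.5 130.8]
 [578.8  95.7]
 [555.   69.9]
 [523.4  53.8]
 [491.7  37.8]
 [467.9  11.9]
 [466.3 -23.1]
 [477.1 -56.9]]
[[-0.4  2.6]
 [ 0.7  0.9]
 [ 2.2 -0.4]
 [ 0.4 -1.6]
 [-0.4 -0.3]
 [-0.9  0.8]
 [-1.3 -0.9]
 [-0.6  0.4]
 [ 0.4 -1.6]]
```

Bands fit to about 2 mm: start (570,165), end (477,-57). I'll shut the fingers and go above the start.

move_arm:
  dp:
    - [20, -19, 0]
    - [38, -36, 0]
    - [38, -36, 0]
    - [38, -36, 0]
    - [38, -36, 0]
    - [38, -36, 0]
    - [38, -36, 0]
    - [38, -36, -20]
    - [38, -36, -25]
    - [38, -36, -25]
  rotation:
    - [0, 0, 0]
    - [0, 0, 0]
    - [0, 0, 0]
    - [0, 0, 0]
    - [0, 0, 0]
    - [0, 0, 0]
    - [0, 0, 0]
    - [0, 0, 0]
    - [0, 0, 0]
    - [0, 0, 0]
  hand: [0, 0, 0, 0, 0, 0, 0, 0, 0, 0]
  newtons: 5

```text
clock: 1.35
eef_pos: [568.9, 165.6, 134.5]
eef_rot: [-3.142, -0.0, 2.758]
wrist_force: [-0.3, 0.4, 0.2]
finger_gap: 0.8
finger_force: 0.0
```

```bash
python3 - <<'E'
from h import *
from cell import manip,camera
s=manip.read_state();print(s["clock"],s["eef_pos"],s["eef_rot"],s["finger_gap"],s["wrist_force"])
w=camera("wrist");np.savez("wrist.npz",p=s["eef_pos"],r=s["eef_rot"],**w);cv2.imwrite("pics/w1.png",w["image"][:,:,::-1]);print(w["mount"],w["fx"],w["cx"],w["cy"])
C={n:dict(np.load(n+".npz")) for n in("scene","side")}
print("Y",tri([ray(C["scene"],(337.8,233.2)),ray(C["side"],(221,205.7))]).round(1),"O head",plane(C["side"],(292,222.5),62).round(1),plane(C["scene"],(265.8,216),62).round(1))
E
```

```text
1.35 [568.91273662 165.61293165 134.48600834] [-3.14150464e+00 -1.71521580e-04  2.75783143e+00] 0.8482691079332602 [-0.30422713  0.40726969  0.15484761]
[[ 4.38142053e-04 -9.69295795e-01 -2.45897275e-01  7.21572323e+01]
 [ 9.99999897e-01  3.94677999e-04  2.26038627e-04 -5.65775076e-01]
 [-1.22048046e-04 -2.45897349e-01  9.69295868e-01 -1.78897027e+02]
 [ 0.00000000e+00  0.00000000e+00  0.00000000e+00  1.00000000e+00]] 325.19226210127806 280.3467567080995 215.39484806789307
Y [503.6 133.3  39.4] O head [559.7 -36.4  62. ] [569.8 -28.8  62. ]
```

View pics/w1.png

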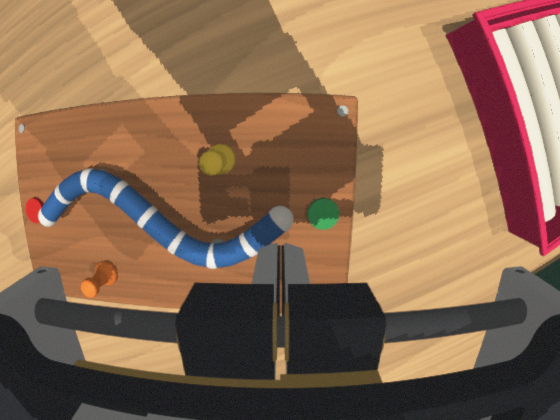

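The wrist view shows the rail clearly. Band 1 is the grey end at (281,218) and the bands run left to (47,214). The green disc is at (323,213) and the pawns are well away from the line.

```bash
python3 - <<'E'
from h import *
from scipy.spatial.transform import Rotation as Ro
w=dict(np.load("wrist.npz"));h=cv2.cvtColor(w["image"],cv2.COLOR_RGB2HSV)
B=blobs(cv2.inRange(h,(0,0,110),(180,90,255)),(30,160,300,266),30);print(B)
Rt=Ro.from_euler("xyz",w["r"]).as_matrix();m=w["mount"]
def pt(uv,z):
    v=np.array([uv[0]-w["cx"],uv[1]-w["cy"]]);r=np.hypot(*v);th=r/w["fx"]
    d=Rt@m[:3,:3]@np.r_[v/r*np.sin(th),np.cos(th)];o=w["p"]+Rt@m[:3,3]
    return (o+d*(z-o[2])/d[2])
for b,_ in sorted(B,key=lambda t:-t[0][0]):print(b,pt(b,55)[:2].round(1))
print("G",pt((323,213),26).round(1))
E
```

```text
[(array([ 84.5, 178.9]), np.int32(170)), (array([116.5, 190.9]), np.int32(200)), (array([ 59. , 195.6]), np.int32(151)), (array([145.7, 216.8]), np.int32(202)), (array([282.1, 217.3]), np.int32(415)), (array([ 44.7, 219.7]), np.int32(144)), (array([174.4, 244.6]), np.int32(241)), (array([246.5, 247.8]), np.int32(234)), (array([210.1, 256.6]), np.int32(149))]
[282.1 217.3] [564.6 168.3]
[246.5 247.8] [578.1 130.4]
[210.1 256.6] [574.   97.5]
[174.4 244.6] [552.4  72. ]
[145.7 216.8] [519.9  58.4]
[116.5 190.9] [488.   42.2]
[ 84.5 178.9] [464.1  15. ]
[ 59.  195.6] [465.  -21.9]
[ 44.7 219.7] [478.1 -53.8]
G [581.9 201.9  26. ]
```

Both views agree within about 4 mm, so I'm descending.

move_arm:
  dp:
    - [1, -4, -20]
    - [0, 0, -30]
    - [0, 0, -16]
    - [0, 0, -5]
    - [0, 0, -3]
    - [0, 0, 0]
  rotation:
    - [0, 0, 0]
    - [0, 0, 0]
    - [0, 0, 0]
    - [0, 0, 0]
    - [0, 0, 0]
    - [0, 0, 0]
  hand: [0, 0, 0, 0, 0, 0]

```text
clock: 2.15
eef_pos: [569.2, 163.1, 62.1]
eef_rot: [3.141, 0.001, 2.758]
wrist_force: [0.6, 0.0, 0.3]
finger_gap: 0.3
finger_force: 0.0
```

move_arm:
  dp:
    - [0, 0, -3]
    - [0, 0, -2]
    - [0, 0, -2]
    - [0, 0, -1]
    - [0, 0, 0]
    - [0, 0, 0]
  rotation:
    - [0, 0, 0]
    - [0, 0, 0]
    - [0, 0, 0]
    - [0, 0, 0]
    - [0, 0, 0]
    - [0, 0, 0]
  hand: [0, 0, 0, 0, 0, 0]

```text
clock: 2.9
eef_pos: [569.0, 163.0, 53.6]
eef_rot: [3.141, 0.0, 2.758]
wrist_force: [-1.1, 0.6, 2.9]
finger_gap: 0.6
finger_force: 1.5
```

```bash
python3 -c "
import numpy as np
y=np.r_[-117,np.linspace(-111,117,27)];x=35*np.sin(2*np.pi*y/240);c,s=np.cos(2.746),np.sin(2.746)
P=np.c_[522+x*c-y*s,55.3+x*s+y*c];P[0]=569,163
D=np.diff(np.round(P),axis=0);print(P.round(0)[[0,9,18,27]].tolist());print(D.astype(int).tolist())"
```

```text
[[569.0, 163.0], [566.0, 81.0], [480.0, 31.0], [474.0, -52.0]]
[[3, -8], [4, -11], [3, -11], [1, -10], [1, -10], [-1, -9], [-3, -8], [-5, -8], [-6, -7], [-8, -6], [-9, -6], [-9, -5], [-11, -5], [-11, -5], [-10, -5], [-10, -6], [-10, -5], [-8, -7], [-6, -6], [-6, -8], [-3, -8], [-2, -9], [0, -9], [2, -10], [2, -11], [3, -10], [4, -12]]
```

move_arm:
  dp:
    - [3, -8, -1]
    - [4, -11, 0]
    - [3, -11, 0]
    - [1, -10, 0]
    - [1, -10, 0]
    - [-1, -9, 0]
    - [-3, -8, 0]
    - [-5, -8, 0]
    - [-6, -7, 0]
  rotation:
    - [0, 0, 0]
    - [0, 0, 0]
    - [0, 0, 0]
    - [0, 0, 0]
    - [0, 0, 0]
    - [0, 0, 0]
    - [0, 0, 0]
    - [0, 0, 0]
    - [0, 0, 0]
  hand: [0, 0, 0, 0, 0, 0, 0, 0, 0]

```text
clock: 4.03
eef_pos: [565.6, 80.5, 52.5]
eef_rot: [3.142, 0.0, 2.758]
wrist_force: [0.7, 2.2, 4.1]
finger_gap: 0.7
finger_force: 1.9
```

move_arm:
  dp:
    - [-8, -6, 0]
    - [-9, -6, 0]
    - [-9, -5, 0]
    - [-11, -5, 0]
    - [-11, -5, 0]
    - [-10, -5, 0]
    - [-10, -6, 0]
    - [-10, -5, 0]
    - [-8, -7, 0]
  rotation:
    - [0, 0, 0]
    - [0, 0, 0]
    - [0, 0, 0]
    - [0, 0, 0]
    - [0, 0, 0]
    - [0, 0, 0]
    - [0, 0, 0]
    - [0, 0, 0]
    - [0, 0, 0]
  hand: [0, 0, 0, 0, 0, 0, 0, 0, 0]

```text
clock: 5.15
eef_pos: [479.3, 30.7, 52.4]
eef_rot: [3.142, -0.0, 2.758]
wrist_force: [2.3, 1.8, 3.7]
finger_gap: 0.3
finger_force: 1.9
```

move_arm:
  dp:
    - [-6, -6, 0]
    - [-6, -8, 0]
    - [-3, -8, 0]
    - [-2, -9, 0]
    - [0, -9, 0]
    - [2, -10, 0]
    - [2, -11, 0]
    - [3, -10, 0]
    - [4, -12, 0]
    - [0, 0, 0]
  rotation:
    - [0, 0, 0]
    - [0, 0, 0]
    - [0, 0, 0]
    - [0, 0, 0]
    - [0, 0, 0]
    - [0, 0, 0]
    - [0, 0, 0]
    - [0, 0, 0]
    - [0, 0, 0]
    - [0, 0, 0]
  hand: [0, 0, 0, 0, 0, 0, 0, 0, 0, 0]

```text
clock: 6.4
eef_pos: [474.4, -53.2, 52.4]
eef_rot: [-3.141, 0.001, 2.757]
wrist_force: [0.9, -2.3, 3.8]
finger_gap: 0.4
finger_force: 1.9
```

```bash
python3 - <<'E'
from h import *
from cell import manip,camera
s=manip.read_state();print(s["clock"],s["eef_pos"],s["wrist_force"])
c=camera("scene")["image"][170:310,220:400,::-1];d=camera("side")["image"][150:310,180:340,::-1]
cv2.imwrite("pics/end.png",np.hstack([cv2.resize(c,(450,350)),cv2.resize(d,(350,350))]))
E
```

```text
6.4 [474.35055653 -53.18000986  52.44965759] [ 0.91459904 -2.32430449  3.83397488]
```

View pics/end.png

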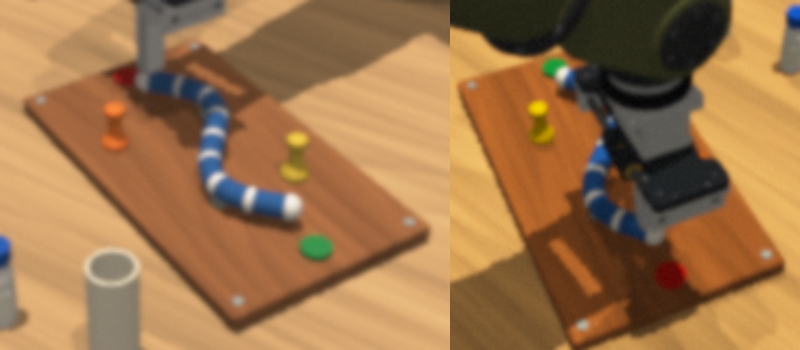

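The fingertips rest on the last band, at about (145,78) on the left and (655,238) on the right. The pawns and the tube are undisturbed, and the push is 3.8 N.

```bash
python3 -c "
from cell import manip
print(manip.sign_off())"
```

```text
the job is handed in; nothing more can be done
None
```

I traced the rail from the green end to the red end at about 3–4 N and handed the job in at 6.4 s, with the fingertips resting on the last band at 3.8 N; the hand-in gave no verdict.

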